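# Weigh a desiccant cartridge on the beam balance and sort spent from dry

## Robot

A 6-joint arm with a two-finger parallel gripper is mounted at the origin on the work surface. World frame = base frame: x ahead of the robot, y to its left, z up, the work surface at z = 0. Lengths are in m, angles in rad, forces in N, time in s.
With the tool pointing down it reaches from about 0.3 to 0.875 m from the base axis. Payload 6.4 kg.
Tool frame: the origin (TCP) lies at the very end of the fingers, on their centre line; the grasp point (between the pads) lies 19 mm behind it; z points along the fingers, y is the direction in which the jaws open and shut (so a half turn about z gives the same grasp; the last joint's range is limited). The gripper opens to 85 mm and grips with 20 to 120 N. Pads are 22 mm wide; open, the fingers measure 114 mm over their backs; the gripper's body (76 mm by 85 mm) begins 54 mm behind the grasp point. The pads swing forward as they close: fully open they stand 13 mm farther back than shut.
Start: joints at [-1.544, 0.181, 1.607, -0, 1.354, -0.206], TCP at [0.133, -0.559, 0.201] pointing down, gripper open.
Joint ranges: [-2.99, 2.99], [-0.89, 2.07], [0.3, 2.58], [-1.14, 4.28], [0, 2.63], [-3.12, 3.12]. Speed limits (rad/s): [2.57, 2.57, 3.01, 3.14, 3.14, 3.14].

## Interface

Orientations are given as a unit quaternion [w, x, y, z].
In Python, from plant import readout, capture, camera_info, order gives the robot as it stands.
- The arm moves only by the tool play_rows, never from a script. Its argument "deltas" is a list of rows, each a list of 3 entries, a list of its own where there are three numbers: the finger opening in mm, from 0 to 85.4, then the shift along the tool's x, y, z in mm, then the turn, a rotation vector about the tool's x, y, z in rad. In form: [[claw, [dx, dy, dz], [rx, ry, rz]], ...]. A call has exactly 10 rows; each row is the pose to reach, as a shift and turn from the pose measured when the call began, along the tool's axes at that moment; what a row does not reach only later rows make up. A row lasts 1/8 s, in which the tool goes at most 62.5 mm and 10.7 degrees, less where a joint would pass 70% of its speed; a pose out of reach is approached as far as the arm can. A call with a gripper value outside its range is refused whole. The fingers move at their own pace and stop on an object; "force" is the grip in N (left out, the last holds). Time passes only in rows, so rows that repeat a pose let the fingers close, or fill a call up. It gives the time, the measured TCP pose, the force and the opening at its end, in the units of the state.
- readout.get_state(): the state, without advancing time (a new reading comes with each control period).
- capture(name): name is "side" or "top"; returns (picture, depth): 400x640x3 uint8, red, green, blue; 400x640 float32, m along the optical axis (not along the pixel's ray), 0 where there is no reading.
- camera_info(name): a dict with "K" (3x3 intrinsics, pixels), "eye" and "rotation" of the camera in the world. Camera axes: x right, y up, looking along -z (the intrinsics and any distortion apply to the point x, -y, -z); pixel columns grow to the right and rows downward; lengths in m; the calibration is good to about 2 mm. A picture is of the moment at which its call begins. camera_info takes no time and is no camera call.
- order.hand_in(): hands the job in, once; it reports no verdict.
The state is a dict: "time_s": time; "qpos": joint angles; "qvel": joint speeds; "effort": joint torques, N m; "tcp_pos": TCP position; "eef_rot": TCP orientation; "contact_force": force on the tool from outside, world axes, zero at the start; "torque": the same for the moment, N m; "opening": finger opening in m.
Only numpy, scipy, OpenCV 4.12 (cv2) and the standard library are available. Lean on these libraries where they do the work, as an engineer would, in place of code of your own. Each camera call takes 0.05 s, during which the arm holds its last target.

## Task

Slide the flat desiccant cartridge from the deck onto the pan of the beam balance, let go of it and see how the beam settles. If it is heavier than the brass reference weight it is spent: push it off the side of the pan onto the wire rack; if it is lighter it is still dry: push it onto the solid steel tray; either way it must end lying flat inside the rim. Do not lean on the pan, turn the cartridge over or disturb the beaker, bottle and jar around it.

Things in the scene. Friction and masses are not known exactly. Their poses are not given: they have to be found in the camera images.
- cartridge: the desiccant cartridge: flat square aluminium case 90 x 90 mm, 40 mm high, dark slots in its top; mass between about 0.18 and 0.37 kg, not known; too wide to grasp, it is pushed. Origin: centre of its underside, z up. It starts on the deck, turned up to 0.2 rad relative to the balance.
- station: the balance's fixed grey base, standing anywhere and turned up to 0.2 rad. Origin: on the bench (z = 0) straight below the middle of the weighing pan; x points from the deck over the pan to the brass weight (away from the robot), y to the left. All 'station' coordinates below are in this frame. Column and upright pointer stand at station x = 130 mm, at most 122 mm high.
- deck: fixed flat grey-painted deck on the robot's side of the pan, on which the cartridge starts; its top is 85 mm above the bench and spans station x -230 to -65 mm, y -160 to 160 mm, with no rim. Its origin is the station's origin.
- pan: the weighing pan: level steel plate 120 mm (x) by 100 mm (y), 4 mm thick, reaching station x -60 to 60 mm and y -50 to 50 mm, with an 8 mm high, 4 mm thick stop lip along its far (+x) edge and the other three sides open. It always stays level and only rises and sinks. Origin: 33 mm below the middle of its top. Its top is 75 mm above the bench with the beam level, 83 mm when it is up (empty pan; 2 mm below the deck) and 67 mm when fully down.
- beam (a joint): tilt of the beam, rad: 0 level, negative with the pan up (load lighter than the reference; -0.062 at the stop, as when empty), positive with the pan down (heavier; +0.062 at the stop). The pan sinks 130 mm x the tilt, settles in 1.5 s once the load is let go (7 g of difference takes it to a stop) and springs up when the load leaves. The brass reference weight on the round far pan is 0.26 kg.
- rack: the wire rack for spent (heavy) cartridges: seven parallel steel rods in a steel frame, fixed, 134 mm (station x) by 138 mm (station y), standing directly left or right of the pan (its middle at station x 7 mm, y +124 or -124 mm; which side varies). Rods' top 61 mm above the bench, round rim 4 mm higher, 6 mm thick. Origin: on the bench below its middle, axes as the station's.
- tray: the solid tray for dry (light) cartridges: same size, rim and heights as the rack but with a closed steel floor, fixed, on the other side of the pan. Origin: on the bench below its middle, axes as the station's.
- beaker: bystander: glass beaker 70 mm wide, 90 mm high; origin at the centre of its underside
- bottle: bystander: white bottle 64 mm wide, 150 mm high; origin at the centre of its underside
- jar: bystander: amber jar 60 mm wide, 75 mm high; origin at the centre of its underside

How it is judged:
By the outcome, as a careful person would: the job done as asked, in the order asked, and still so for the second after the job is handed in, with the robot touching nothing.
It also fails if it takes over 54 s, if anything falls off the work surface, if the arm or the gripper's body presses on something with over 40 N, if the wrist force passes 120 N, or if a joint passes its speed limit or range.

## Working session

There is one attempt and no reset: what is moved stays moved. The work goes in short steps, Python scripts to look and compute and a tool call to move; the robot and the scene stay as the last step left them, time stands still between calls to the robot, and variables do not carry over. Pictures are saved under pics/ and viewed, and the job is handed in when it is done.

Besides the shell and the picture viewer there is one more tool, called after "Call:" in YAML: its name, and indented under it one key for each argument. play_rows: Moves the arm, as the interface text tells. Its arguments: {"type":"object","properties":{"deltas":{"type":"array"},"force":{"type":"number"}},"required":["deltas"]}

```bash
ls; mkdir -p pics; python3 - <<'E'
from plant import readout, capture, camera_info, order
import cv2,numpy as np
print(readout.get_state())
for n in("side","top"):
    c=camera_info(n);print(n,c)
    p,d=capture(n);cv2.imwrite(f"pics/{n}0.png",p[:,:,::-1]);np.savez(f"{n}0.npz",p=p,d=d)
E
```

```text
pics
{'time_s': 0.0, 'qpos': array([-1.54433619e+00,  1.81538384e-01,  1.60801687e+00, -1.02807591e-05,
        1.35377969e+00, -2.06293177e-01]), 'qvel': array([ 8.23739041e-06,  2.01049037e-03,  1.24511966e-03,  1.37615534e-04,
       -3.97365784e-03, -5.50300794e-04]), 'effort': array([ 3.68288547e-04, -4.44869792e+01, -3.51337767e+01, -3.10582664e-04,
        8.97715014e-03, -1.78892549e-06]), 'tcp_pos': array([ 0.13262912, -0.55887563,  0.2002814 ]), 'eef_rot': array([-8.68075754e-04,  9.93235371e-01,  1.16115200e-01,  7.32261926e-05]), 'contact_force': array([-0.75979108,  0.04895304, -0.68842546]), 'torque': array([0.04443357, 0.0139631 , 0.00445536]), 'opening': 0.08541948020654151}
side {'K': array([[364.70609963,   0.        , 320.88846659],
       [  0.        , 364.70609963, 201.87657821],
       [  0.        ,   0.        ,   1.        ]]), 'eye': array([0.46167743, 0.72638443, 0.52549831]), 'rotation': array([-0.08599064, -0.05547525,  0.48229616,  0.87001064])}
top {'K': array([[368.42395888,   0.        , 326.73861771],
       [  0.        , 368.42395888, 208.16334389],
       [  0.        ,   0.        ,   1.        ]]), 'eye': array([0.53767518, 0.02020202, 1.19998094]), 'rotation': array([-0.70397373, -0.01510237,  0.0262245 ,  0.70958099])}
```

View pics/side0.png

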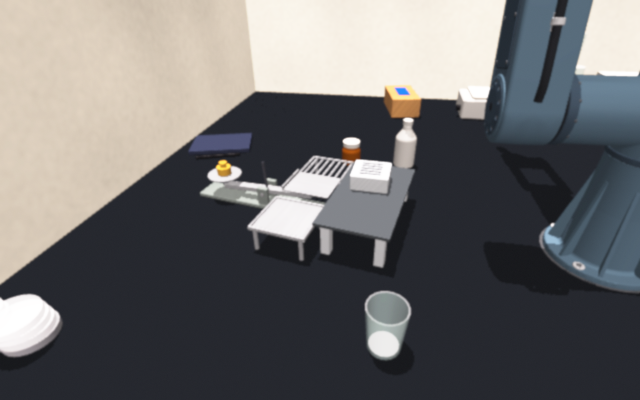

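View pics/top0.png

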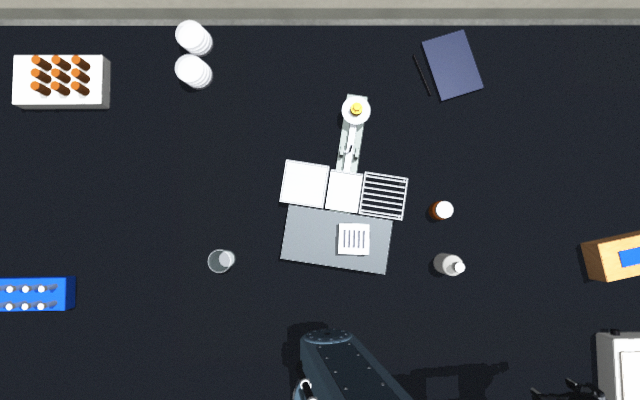

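The pictures show the tray left of the pan (top view ~305,184) and the rack right of it (~383,195). The cartridge is on the deck at ~(354,239). The jar (443,210) and bottle (449,264) are to the right, with the beaker (221,261) to the left. Next I measure.

```bash
cat > h.py <<'E'
import numpy as np,cv2
from scipy.spatial.transform import Rotation as R
from plant import readout,capture,camera_info,order
def cam(n):
    c=camera_info(n);q=c["rotation"];return c["K"],c["eye"],R.from_quat([q[1],q[2],q[3],q[0]]).as_matrix()
def ray(n,px,z):
    K,e,M=cam(n);px=np.atleast_2d(px).astype(float)
    d=np.c_[(px[:,0]-K[0,2])/K[0,0],-(px[:,1]-K[1,2])/K[1,1],-np.ones(len(px))]@M.T
    return e+d*((z-e[2])/d[:,2])[:,None]
def proj(n,P):
    K,e,M=cam(n);c=(np.atleast_2d(P)-e)@M
    return np.c_[K[0,0]*c[:,0]/-c[:,2]+K[0,2],K[1,1]*-c[:,1]/-c[:,2]+K[1,2]]
def cloud(n,d):
    K,e,M=cam(n);v,u=np.mgrid[:400,:640]
    c=np.stack([(u-K[0,2])/K[0,0]*d,-(v-K[1,2])/K[1,1]*d,-d],-1)
    return c@M.T+e
E
python3 - <<'E'
from h import *
f=np.load("top0.npz");p,d=f["p"],f["d"]
crop=p[80:290,180:480];cv2.imwrite("pics/crop0.png",cv2.resize(crop,None,fx=2.6,fy=2.6,interpolation=cv2.INTER_CUBIC)[:,:,::-1])
for u,v in[(300,240),(380,255),(354,239),(342,192),(305,184),(330,248),(386,232)]:print(u,v,p[v,u],d[v,u],cloud("top",d)[v,u])
E
```

```text
300 240 [174 184 191] 1.108747 [0.50740776 0.08368461 0.08641528]
380 255 [177 188 196] 1.1117725 [ 0.46011479 -0.1571783   0.08446898]
354 239 [176 181 195] 1.0711207 [ 0.51002063 -0.07546154  0.12680694]
342 192 [254 254 254] 1.1213576 [ 0.65183312 -0.04449811  0.08427376]
305 184 [254 254 254] 1.1448878 [0.68000975 0.06891932 0.0605349 ]
330 248 [176 187 195] 1.1093975 [ 0.48258477 -0.00642021  0.08575247]
386 232 [184 193 202] 1.1147045 [ 0.52922584 -0.17631647  0.08587793]
```

View pics/crop0.png

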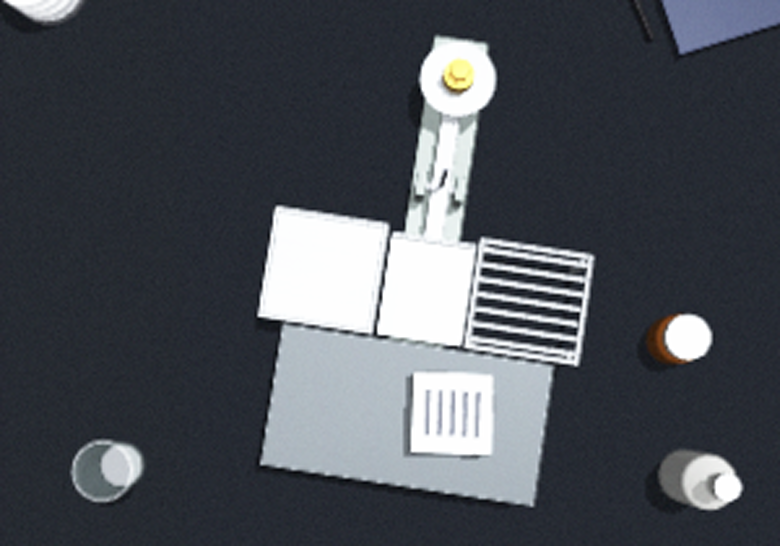

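```bash
cat >> h.py <<'E'
def inR(P):return P
def rect(m,n,z):
    m=cv2.morphologyEx(m.astype(np.uint8),cv2.MORPH_OPEN,np.ones((3,3)))
    cs,_=cv2.findContours(m,cv2.RETR_EXTERNAL,cv2.CHAIN_APPROX_NONE);c=max(cs,key=cv2.contourArea)[:,0]
    P=ray(n,c,z)[:,:2]*1000
    return cv2.minAreaRect(P.astype(np.float32))
E
python3 - <<'E'
from h import *
f=np.load("top0.npz");p,d=f["p"],f["d"]
C=cloud("top",d);Z=C[...,2];I=p.astype(int)
roi=np.zeros((400,640),bool);roi[80:290,260:420]=1
bright=p.min(-1)>70
deck=roi&(Z>.076)&bright; deck[:205]=0
deckall=roi&(abs(Z-.0855)<.012)&(p.min(-1)<225)&(p.min(-1)>110)
print("deck",rect(deck,"top",.085)); 
cart=roi&(Z>.106); cart[:215]=0
print("cart",rect(cart,"top",.125))
print(cv2.boxPoints(rect(cart,"top",.125)))
br=roi&(p.min(-1)>245)&(d>0)&(Z<.12)
lab=((Z>.05)&(Z<.071)&roi&(p.min(-1)>200)); lab[:,330:]=0
print("tray",rect(lab,"top",.063))
pan=(Z>.076)&(Z<.1)&roi&(p.min(-1)>225);pan[:160]=0;pan[214:]=0
print("pan",rect(pan,"top",.083))
# jar, bottle, beaker
for nm,(u0,u1,v0,v1) in dict(jar=(425,460,195,225),bottle=(425,470,248,280),beaker=(200,240,245,278)).items():
    q=C[v0:v1,u0:u1].reshape(-1,3);q=q[(q[:,2]>.03)&(q[:,2]<.2)]
    print(nm,len(q),q.min(0),q.max(0))
E
```

```text
deck ((508.64459228515625, -25.195449829101562), (319.5802917480469, 164.5503387451172), 80.82646179199219)
cart ((510.135009765625, -72.84011840820312), (87.67753601074219, 87.19756317138672), 89.41697692871094)
[[ 466.0924   -116.23297 ]
 [ 553.2854   -117.120255]
 [ 554.1776    -29.447266]
 [ 466.98462   -28.559982]]
tray ((681.4569091796875, 72.2884521484375), (135.66018676757812, 132.28192138671875), 80.83012390136719)
pan ((655.29833984375, -49.21442413330078), (98.9131088256836, 120.39678955078125), 80.80950164794922)
jar 333 [ 0.5681654  -0.38382139  0.03000354] [ 0.62542361 -0.32732456  0.08186348]
bottle 490 [ 0.39857998 -0.40091179  0.03048618] [ 0.45935553 -0.33934134  0.15435821]
beaker 295 [0.41449977 0.29103367 0.03021128] [0.48012631 0.35870616 0.09452244]
```

```bash
cat >> h.py <<'E'
O=np.array([654.8,-48.9]);YAW=-0.160
c_,s_=np.cos(YAW),np.sin(YAW);RS=np.array([[c_,-s_],[s_,c_]])
def st(P):return (np.asarray(P)[...,:2]-O)@RS
def wd(s):return O+RS@np.asarray(s,float)
def state():
    s=readout.get_state();q=s["eef_rot"];M=R.from_quat([q[1],q[2],q[3],q[0]])
    return s,s["tcp_pos"]*1000,M
def go(x,y,z,yawrel):
    s,p,M=state();w=np.r_[wd([x,y]),z];m=M.as_matrix()
    a=yawrel+YAW;X=np.array([np.cos(a),np.sin(a),0]);Zt=np.array([0,0,-1.]);T=np.c_[X,np.cross(Zt,X),Zt]
    print("t",round(s["time_s"],2),"station",st(p).round(1),"z",p[2].round(1),"F",s["contact_force"].round(1),"op",round(s["opening"]*1e3,1))
    print("delta",(m.T@(w-p)).round(1),"rot",R.from_matrix(m.T@T).as_rotvec().round(3))
E
python3 -c "
from h import *
go(-139,-130,200,1.5708)"
```

```text
t 0.1 station [-434.2 -586.7] z 200.4 F [ 1.2 -0.5 -0.8] op 85.5
delta [ 447.5 -308.9    1. ] rot [-1.000e-03 -1.000e-03 -1.178e+00]
```

Call:
play_rows:
  deltas:
    - [50,[45,-31,0],[0,0,-0.12]]
    - [50,[90,-62,0],[0,0,-0.24]]
    - [50,[135,-93,0],[0,0,-0.36]]
    - [50,[180,-124,0],[0,0,-0.48]]
    - [50,[225,-155,0],[0,0,-0.6]]
    - [50,[275,-190,0],[0,0,-0.75]]
    - [50,[325,-224,0],[0,0,-0.9]]
    - [50,[375,-259,0],[0,0,-1.05]]
    - [50,[420,-290,0],[0,0,-1.178]]
    - [50,[447,-309,0],[0,0,-1.178]]
  force: 30

```text
time_s: 1.35
tcp_pos: [0.4974, -0.1527, 0.2006]
eef_rot: [-0.001, 0.76, 0.65, 0.001]
contact_force: [0.8, -1.3, -1.4]
opening: 0.0501
```

```bash
python3 - <<'E'
from h import *
go(-139,-130,92,1.5708)
for n in("side","top"):
    p,d=capture(n);np.savez(n+"1.npz",p=p,d=d)
    _,P,_=state();u,v=proj(n,P/1000)[0].astype(int);print(n,u,v)
    c=p[max(v-75,0):v+75,u-100:u+100].copy();cv2.imwrite(f"pics/{n}1.png",cv2.resize(c,None,fx=4,fy=4)[:,:,::-1])
E
```

```text
t 1.35 station [-138.9 -127.6] z 200.6 F [ 0.8 -1.3 -1.4] op 50.1
delta [-2.600e+00 -1.000e-01  1.086e+02] rot [-0.001 -0.002  0.004]
side 379 127
top 384 244
```

View pics/side1.png

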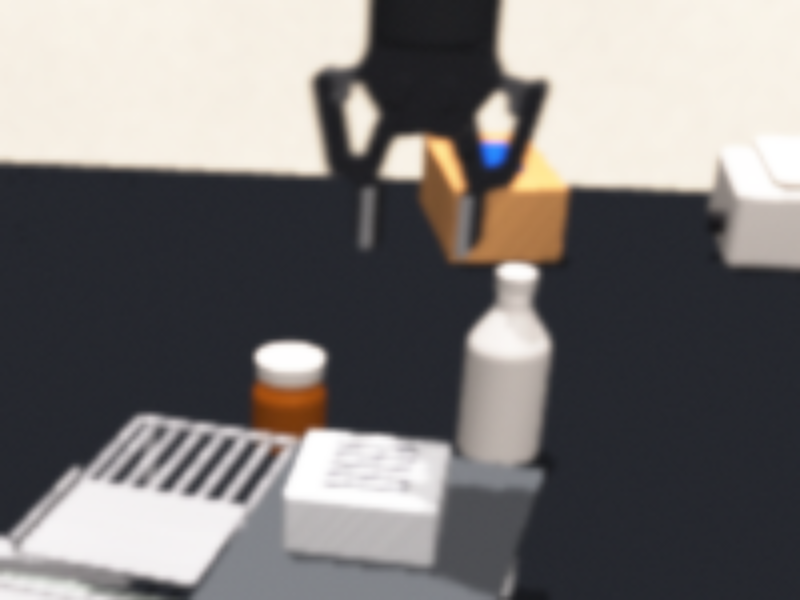

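```bash
python3 - <<'E'
from h import *
_,P,M=state()
for n in("side","top"):
    f=np.load(n+"1.npz");C=cloud(n,f["d"])*1000
    q=(C.reshape(-1,3)-P)@M.as_matrix()
    m=(abs(q[:,0])<40)&(abs(q[:,1])<80)&(q[:,2]>-70)&(q[:,2]<25)&(f["d"].ravel()>0)
    q=q[m];print(n,len(q),q.min(0).round(1),q.max(0).round(1))
    for z in range(-60,20,5):
        w=q[(q[:,2]>=z)&(q[:,2]<z+5)]
        if len(w):print(z,len(w),w.min(0)[:2].round(0),w.max(0)[:2].round(0))
E
```

```text
side 191 [-11.  -38.5 -69.9] [ 12.5  38.6 -34. ]
-60 30 [ -3. -38.] [13. 39.]
-55 25 [ -4. -38.] [11. 37.]
-50 34 [ -7. -38.] [12. 38.]
-45 22 [ -7. -36.] [12. 38.]
-40 16 [ -8. -31.] [12. 31.]
-35 1 [  5. -25.] [  5. -25.]
top 1 [ 13.3  31.1 -38. ] [ 13.3  31.1 -38. ]
-40 1 [13. 31.] [13. 31.]
```

View pics/top1.png

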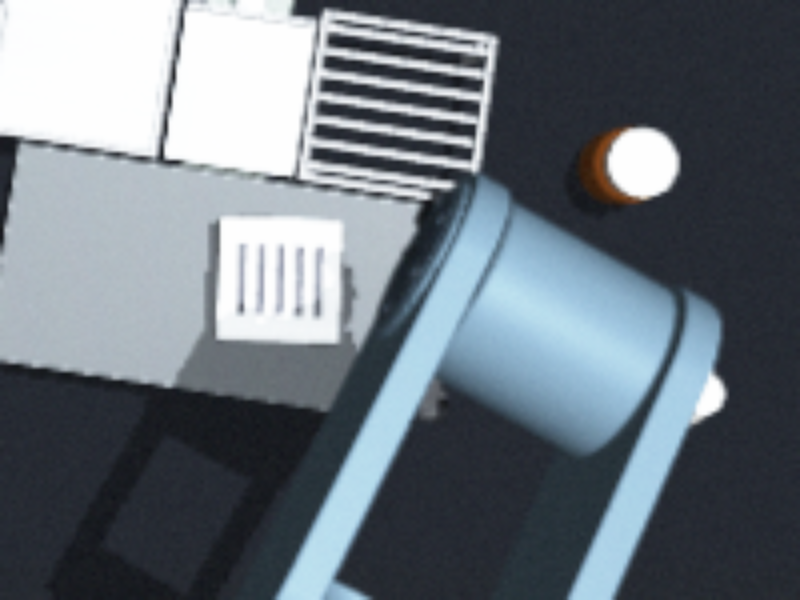

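```bash
python3 - <<'E'
from h import *
f=np.load("side1.npz");C=cloud("side",f["d"])*1000
for u,v in[(345,180),(372,170),(385,192),(371,168),(299,190)]:print(u,v,C[v,u].round(1),st(C[v,u]).round(1))
f0=np.load("side0.npz");C0=cloud("side",f0["d"])*1000
m=(C0[...,2]>108)&(C0[...,2]<140);m[:,:345]=0;m[:,395:]=0;q=C0[m];print(np.median(q,0),q.min(0),q.max(0), np.percentile(q[:,2],[50,90]))
c=f["p"][60:140,340:420];cv2.imwrite("pics/side1b.png",cv2.resize(np.clip(c.astype(int)*3,0,255).astype(np.uint8),None,fx=7,fy=7,interpolation=cv2.INTER_CUBIC)[:,:,::-1])
E
```

```text
345 180 [572.4 -77.1  85.6] [-76.8 -41. ]
372 170 [505.9 -61.4 127.6] [-145.   -36.1]
385 192 [470.2 -28.5  89.4] [-185.5   -9.2]
371 168 [509.2 -73.2 126.9] [-139.8  -47.1]
299 190 [674.9 -10.9  83.6] [13.8 40.7]
[520.64179897 -69.26202003 125.44830479] [  463.8111102  -2358.47733635   108.0006122 ] [912.01905439 -26.04357199 139.55939917] [125.44830479 127.4662597 ]
```

View pics/side1b.png

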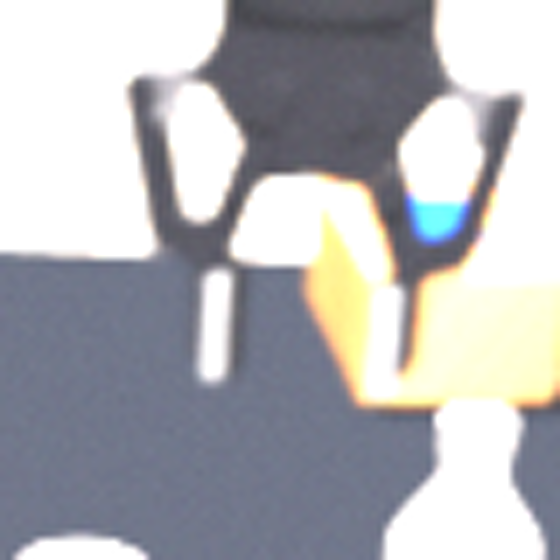

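```bash
python3 - <<'E'
from h import *
_,P,M=state();M=M.as_matrix()
for y in(-32,-25,25,32):
  for z in(0,-5,-10,-20,-30,-35):print(y,z,proj("side",(P+M@[0,y,z])/1000).round(1))
E
```

```text
-32 0 [[393.1 129.1]]
-32 -5 [[393.3 127.2]]
-32 -10 [[393.5 125.2]]
-32 -20 [[393.9 121.3]]
-32 -30 [[394.2 117.3]]
-32 -35 [[394.4 115.3]]
-25 0 [[390.3 128.8]]
-25 -5 [[390.5 126.9]]
-25 -10 [[390.6 124.9]]
-25 -20 [[391. 121.]]
-25 -30 [[391.4 117. ]]
-25 -35 [[391.5 115. ]]
25 0 [[370.5 126.5]]
25 -5 [[370.6 124.6]]
25 -10 [[370.7 122.7]]
25 -20 [[370.9 118.8]]
25 -30 [[371.2 114.9]]
25 -35 [[371.3 112.9]]
32 0 [[367.7 126.2]]
32 -5 [[367.9 124.3]]
32 -10 [[368.  122.4]]
32 -20 [[368.2 118.5]]
32 -30 [[368.4 114.6]]
32 -35 [[368.5 112.6]]
```

The camera puts the fingertips about 30 mm higher than the TCP reading. I'll go down partway and check again.

Call:
play_rows:
  deltas:
    - [50,[-2,0,15],[0,0,0.004]]
    - [50,[-2,0,30],[0,0,0.004]]
    - [50,[-2,0,45],[0,0,0.004]]
    - [50,[-2,0,60],[0,0,0.004]]
    - [50,[-2,0,70],[0,0,0.004]]
    - [50,[-2,0,80],[0,0,0.004]]
    - [50,[-2,0,88],[0,0,0.004]]
    - [50,[-2,0,95],[0,0,0.004]]
    - [50,[-2,0,95],[0,0,0.004]]
    - [50,[-2,0,95],[0,0,0.004]]

```text
time_s: 2.7
tcp_pos: [0.4975, -0.1542, 0.1059]
eef_rot: [-0.001, 0.761, 0.648, 0.001]
contact_force: [0.3, 0.1, 0.3]
opening: 0.0501
```

```bash
cat >> h.py <<'E'
def tips(n="side",tag="x",show=True):
    p,d=capture(n);_,P,M=state();m=M.as_matrix()
    C=cloud(n,d)*1000;q=(C-P)@m
    u,v=proj(n,P/1000)[0].astype(int)
    k=(abs(q[...,0])<22)&(abs(q[...,1])<60)&(q[...,2]>-80)&(q[...,2]<10)&(d>0)
    for a in range(-60,60,10):
        w=q[k&(q[...,1]>=a)&(q[...,1]<a+10)]
        if len(w):print(a,len(w),"zmax",np.sort(w[:,2])[-3:].round(1),"x",w[:,0].min().round(),w[:,0].max().round())
    c=p[max(v-60,0):v+60,u-80:u+80];cv2.imwrite(f"pics/{tag}.png",cv2.resize(c,None,fx=5,fy=5,interpolation=cv2.INTER_CUBIC)[:,:,::-1])
    print("tcp px",u,v)
E
python3 -c "
from h import *
go(-139,-130,92,1.5708);tips('side','side2')"
```

```text
t 2.7 station [-138.5 -129.1] z 105.9 F [0.3 0.1 0.3] op 50.1
delta [-1.  -0.5 13.9] rot [-0.    -0.002  0.   ]
-50 6 zmax [-78.7 -78.2 -78.1] x 4.0 9.0
-40 65 zmax [-41.4 -39.2 -36.8] x -8.0 16.0
-30 31 zmax [-39.  -37.7 -35.7] x 6.0 13.0
20 62 zmax [-36.6 -35.6 -34.9] x -12.0 16.0
30 44 zmax [-40.8 -38.4 -35.7] x 4.0 14.0
40 5 zmax [-78.8 -77.3 -76.4] x 5.0 8.0
50 1 zmax [-79.9] x 11.0 11.0
tcp px 377 161
```

View pics/side2.png

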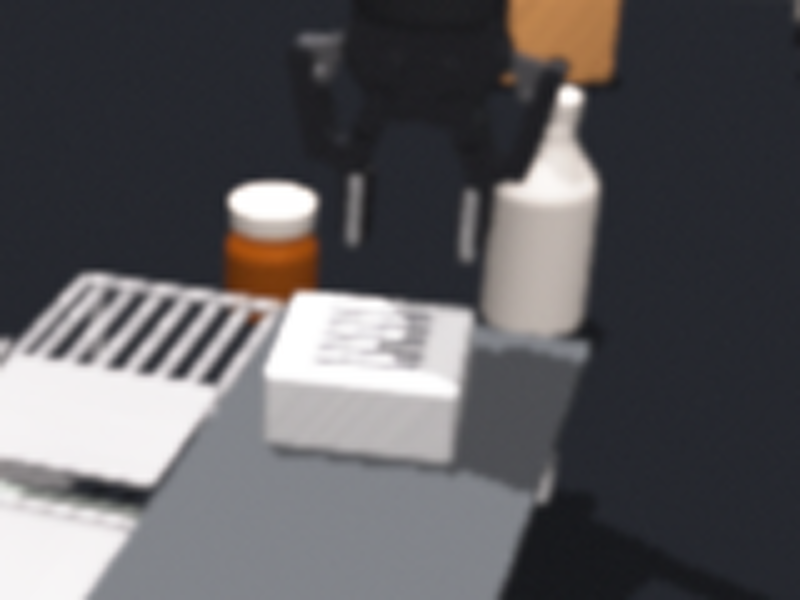

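Call:
play_rows:
  deltas:
    - [50,[0,0,8],[0,0,0]]
    - [50,[0,0,16],[0,0,0]]
    - [50,[0,0,22],[0,0,0]]
    - [50,[0,0,27],[0,0,0]]
    - [50,[0,0,32],[0,0,0]]
    - [50,[0,0,36],[0,0,0]]
    - [50,[0,0,39],[0,0,0]]
    - [50,[0,0,41],[0,0,0]]
    - [50,[0,0,41],[0,0,0]]
    - [50,[0,0,41],[0,0,0]]

```text
time_s: 4.0
tcp_pos: [0.4977, -0.1543, 0.0651]
eef_rot: [-0.001, 0.761, 0.648, 0.001]
contact_force: [0.2, 0.6, -0.3]
opening: 0.0502
```

```bash
python3 -c "
from h import *
go(-139,-60,65,1.5708);tips('side','side3')"
```

```text
t 4.0 station [-138.3 -129. ] z 65.1 F [ 0.2  0.6 -0.3] op 50.2
delta [69.  -0.7  0.3] rot [ 0.    -0.002  0.   ]
-60 30 zmax [-19.9 -19.8 -19.3] x -22.0 20.0
-50 31 zmax [-19.7 -19.3 -19.3] x -21.0 18.0
-40 67 zmax [-20.1 -20.1 -19.6] x -20.0 16.0
-30 21 zmax [-52.3 -52.2 -49.9] x 7.0 12.0
20 50 zmax [-44.3 -41.2 -38.7] x -13.0 14.0
30 34 zmax [-46.3 -46.  -44.8] x 3.0 14.0
40 5 zmax [-78.7 -77.6 -76. ] x 4.0 10.0
tcp px 376 175
```

View pics/side3.png

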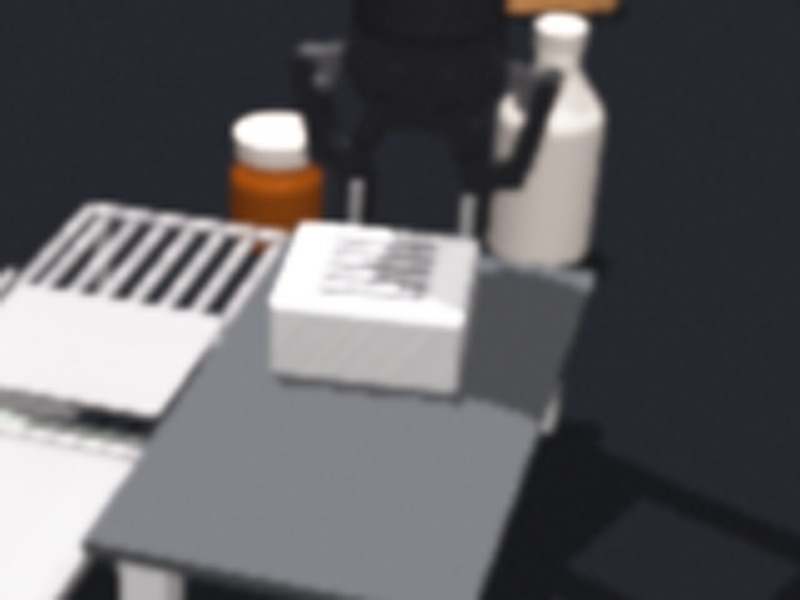

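Call:
play_rows:
  deltas:
    - [50,[5,0,0],[0,0,0]]
    - [50,[10,0,0],[0,0,0]]
    - [50,[15,0,0],[0,0,0]]
    - [50,[20,0,0],[0,0,0]]
    - [50,[25,0,0],[0,0,0]]
    - [50,[30,0,0],[0,0,0]]
    - [50,[35,0,0],[0,0,0]]
    - [50,[40,0,0],[0,0,0]]
    - [50,[44,0,0],[0,0,0]]
    - [50,[48,0,0],[0,0,0]]

```text
time_s: 5.3
tcp_pos: [0.5054, -0.1066, 0.0652]
eef_rot: [-0.001, 0.761, 0.648, 0.001]
contact_force: [0.1, -1.2, -0.2]
opening: 0.0499
```

```bash
cat >> h.py <<'E'
def cart(tag=None,zt=.125,lo=None,n="top"):
    lo=lo or zt-.012
    p,d=capture(n);C=cloud(n,d);Z=C[...,2];S=st(C*1000)
    m=(Z>lo)&(Z<zt+.012)&(p.min(-1)>100)&(abs(S[...,0])<260)&(abs(S[...,1])<230)&(S[...,0]<80)
    r=rect(m,n,zt);b=cv2.boxPoints(r);s=st(b)
    print("cart centre st",st(np.array(r[0])).round(1),"size",np.round(r[1],1),"yaw rel deg",round((r[2]-np.degrees(YAW)+45)%90-45,1));print(s.round(0).tolist())
    print("z med",np.median(Z[m]).round(4))
    if tag:
        c=p[120:300,220:480];cv2.imwrite(f"pics/{tag}.png",cv2.resize(c,None,fx=3,fy=3,interpolation=cv2.INTER_CUBIC)[:,:,::-1])
E
python3 -c "
from h import *
go(-139,-58,65,1.5708);cart('top4');tips('side','side4')"
```

```text
t 5.3 station [-138.3  -80.8] z 65.2 F [ 0.1 -1.2 -0.2] op 49.9
delta [22.8 -0.7  0.3] rot [ 0.    -0.002  0.   ]
cart centre st [-133.3  -12.3] size [67.2 89.8] yaw rel deg -0.8
[[-179.0, -45.0], [-89.0, -46.0], [-88.0, 21.0], [-178.0, 22.0]]
z med 0.1256
-60 34 zmax [-19.9 -19.8 -19.7] x -22.0 19.0
-50 40 zmax [-19.6 -19.6 -19.5] x -21.0 20.0
-40 54 zmax [-20.1 -19.8 -19.1] x -20.0 18.0
-30 23 zmax [-59.7 -58.5 -58.5] x 6.0 20.0
-20 8 zmax [-60.3 -60.1 -58.3] x 13.0 22.0
-10 6 zmax [-60.5 -60.5 -60.2] x 13.0 20.0
0 4 zmax [-61.3 -60.7 -60.5] x 15.0 19.0
10 7 zmax [-59.6 -59.3 -59.2] x 13.0 19.0
20 37 zmax [-58.7 -57.7 -55.3] x -11.0 21.0
30 30 zmax [-59.9 -59.1 -59. ] x 4.0 22.0
40 8 zmax [-60.2 -60.  -59.4] x 5.0 18.0
tcp px 372 183
```

View pics/top4.png

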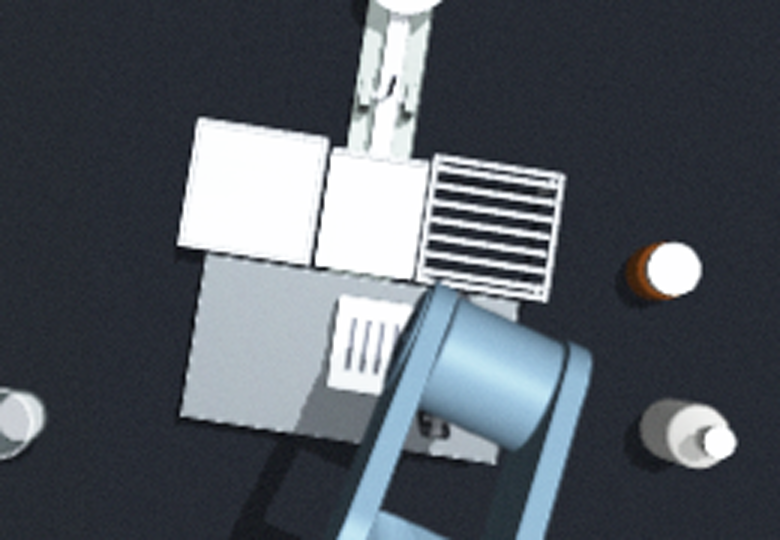

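View pics/side4.png

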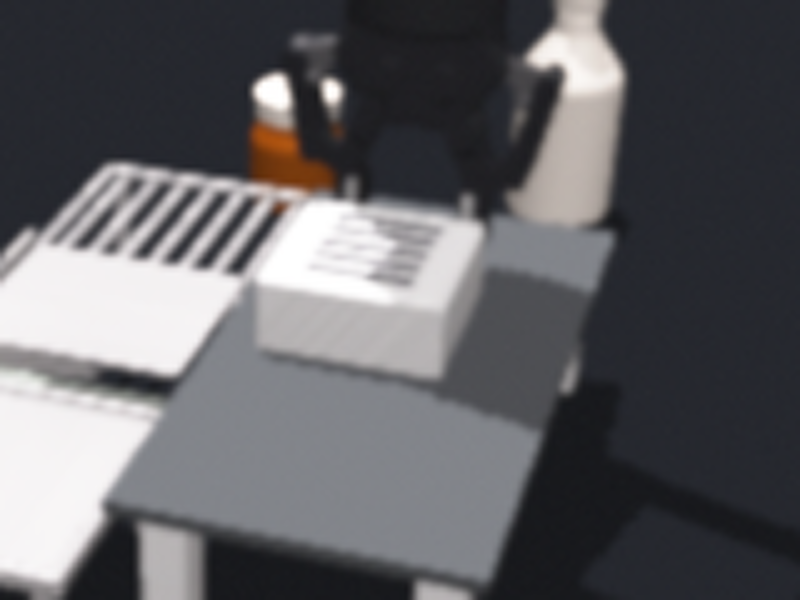

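Call:
play_rows:
  deltas:
    - [50,[4,0,0],[0,0,0]]
    - [50,[8,0,0],[0,0,0]]
    - [50,[12,0,0],[0,0,0]]
    - [50,[15,0,0],[0,0,0]]
    - [50,[18,0,0],[0,0,0]]
    - [50,[20.5,0,0],[0,0,0]]
    - [50,[22.5,0,0],[0,0,0]]
    - [50,[22.5,0,0],[0,0,0]]
    - [50,[10,0,0],[0,0,0]]
    - [50,[-15,0,0],[0,0,0]]

```text
time_s: 6.65
tcp_pos: [0.503, -0.1216, 0.0652]
eef_rot: [-0.001, 0.761, 0.649, 0.001]
contact_force: [-0.2, 0.3, -0.0]
opening: 0.0502
```

```bash
python3 -c "
from h import *
go(-139,-98,150,1.5708);cart();go(-250,0,150,0)"
```

```text
t 6.65 station [-138.3  -95.9] z 65.2 F [-0.2  0.3 -0. ] op 50.2
delta [ -1.9  -0.6 -84.8] rot [ 0.    -0.003  0.002]
cart centre st [-133.5   -0.8] size [89.7 89.5] yaw rel deg 0.2
[[-178.0, -46.0], [-89.0, -46.0], [-89.0, 44.0], [-178.0, 44.0]]
z med 0.1254
t 6.7 station [-137.9  -99.1] z 65.4 F [-0.1 -2.3 -0.1] op 50.2
delta [  99.2 -112.   -84.6] rot [ 0.000e+00 -1.000e-03  1.571e+00]
```

Call:
play_rows:
  deltas:
    - [50,[-3,0,-50],[0,0,0]]
    - [50,[0,-10,-80],[0,0,0.17]]
    - [50,[10,-25,-80],[0,0,0.35]]
    - [50,[25,-45,-80],[0,0,0.52]]
    - [50,[40,-65,-80],[0,0,0.7]]
    - [50,[60,-85,-80],[0,0,0.88]]
    - [50,[80,-85,-80],[0,0,1.05]]
    - [50,[99,-85,-80],[0,0,1.23]]
    - [50,[99,-85,-80],[0,0,1.4]]
    - [50,[99,-85,-80],[0,0,1.57]]

```text
time_s: 7.95
tcp_pos: [0.4346, -0.0137, 0.1455]
eef_rot: [-0.0, 0.997, -0.082, 0.001]
contact_force: [0.3, -0.1, 0.2]
opening: 0.0501
```

```bash
python3 -c "
from h import *
go(-216,0,63,0)"
```

```text
t 7.95 station [-223.    -0.3] z 145.5 F [ 0.3 -0.1  0.2] op 50.1
delta [ 6.9 -0.3 82.5] rot [-0.001 -0.001 -0.004]
```

Call:
play_rows:
  deltas:
    - [50,[6,0,12],[0,0,0]]
    - [50,[6,0,25],[0,0,0]]
    - [50,[6,0,38],[0,0,0]]
    - [50,[6,0,50],[0,0,0]]
    - [50,[6,0,60],[0,0,0]]
    - [50,[6,0,70],[0,0,0]]
    - [50,[6,0,78],[0,0,0]]
    - [50,[6,0,84],[0,0,0]]
    - [50,[6,0,84],[0,0,0]]
    - [50,[6,0,84],[0,0,0]]

```text
time_s: 9.2
tcp_pos: [0.4409, -0.0147, 0.0617]
eef_rot: [-0.0, 0.997, -0.082, 0.001]
contact_force: [-0.3, 0.6, 0.2]
opening: 0.05
```

```bash
python3 -c "
from h import *
go(-53,0,61,0);tips('side','side5')"
```

```text
t 9.2 station [-216.6   -0.3] z 61.7 F [-0.3  0.6  0.2] op 50.0
delta [163.6  -1.    1. ] rot [-0.001 -0.002 -0.004]
-60 46 zmax [-22.5 -21.9 -18.5] x -14.0 22.0
-50 41 zmax [-22.8 -22.7 -22.6] x -14.0 22.0
-40 158 zmax [-22.7 -22.5 -19.5] x -14.0 21.0
-30 56 zmax [-22.4 -21.4 -20.5] x -14.0 22.0
-20 31 zmax [-22.8 -21.9 -17.5] x -14.0 21.0
-10 15 zmax [-23.2 -21.8 -18.2] x -14.0 22.0
0 15 zmax [-23.4 -23.2 -20.9] x -14.0 21.0
10 10 zmax [-24.5 -23.8 -22.2] x -14.0 21.0
20 44 zmax [-23.4 -23.4 -21.5] x -14.0 22.0
30 15 zmax [-23.6 -21.7 -17.8] x -14.0 22.0
40 8 zmax [-23.8 -23.7 -23.5] x -14.0 -3.0
50 8 zmax [-23.5 -22.2 -18.1] x -14.0 -8.0
tcp px 396 206
```

View pics/side5.png

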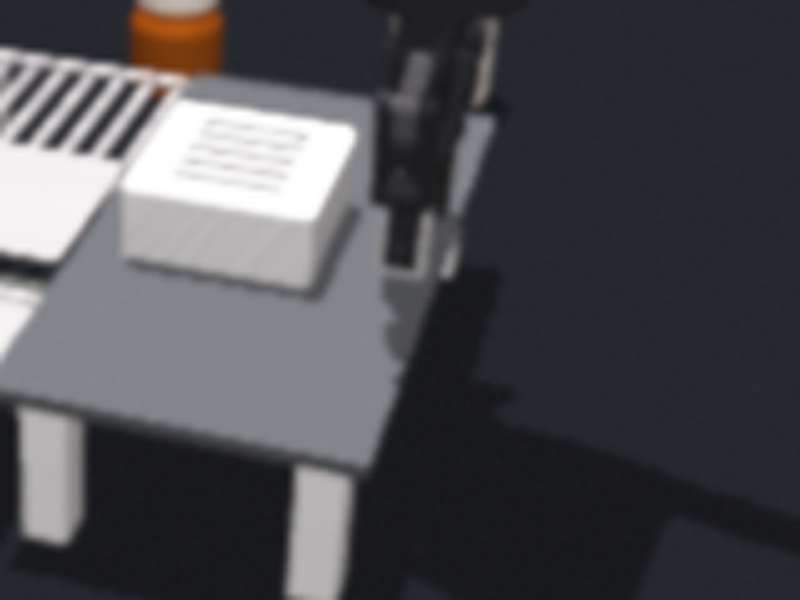

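Call:
play_rows:
  deltas:
    - [50,[10,0,0],[0,0,0]]
    - [50,[17,0,0],[0,0,0]]
    - [50,[23,0,0],[0,0,0]]
    - [50,[29,0,0],[0,0,0]]
    - [50,[35,0,0],[0,0,0]]
    - [50,[41,0,0],[0,0,0]]
    - [50,[47,0,0],[0,0,0]]
    - [50,[53,0,0],[0,0,0]]
    - [50,[59,0,0],[0,0,0]]
    - [50,[65,0,0],[0,0,0]]

```text
time_s: 10.5
tcp_pos: [0.5055, -0.0254, 0.062]
eef_rot: [-0.0, 0.997, -0.082, 0.001]
contact_force: [-0.8, 0.5, -0.8]
opening: 0.0502
```

Call:
play_rows:
  deltas:
    - [50,[6,-0.5,0],[0,0,0]]
    - [50,[12,-0.5,0],[0,0,0]]
    - [50,[18,-0.5,0],[0,0,0]]
    - [50,[24,-0.5,0],[0,0,0]]
    - [50,[29,-0.5,0],[0,0,0]]
    - [50,[34,-0.5,0],[0,0,0]]
    - [50,[39,-0.5,0],[0,0,0]]
    - [50,[44,-0.5,0],[0,0,0]]
    - [50,[49,-0.5,0],[0,0,0]]
    - [50,[54,-0.5,0],[0,0,0]]

```text
time_s: 11.75
tcp_pos: [0.5592, -0.0338, 0.0619]
eef_rot: [-0.0, 0.997, -0.082, 0.001]
contact_force: [-1.2, 0.2, -0.9]
opening: 0.0497
```

```bash
python3 -c "
from h import *
go(-55,0,61,0);cart('top6',.118,.095);tips('side','side6')"
```

```text
t 11.75 station [-96.8  -0.3] z 61.9 F [-1.2  0.2 -0.9] op 49.7
delta [41.8 -0.5  1. ] rot [-0.001 -0.002 -0.004]
cart centre st [-12.  -1.] size [90.2 33.6] yaw rel deg 0.0
[[-29.0, -46.0], [5.0, -46.0], [5.0, 44.0], [-29.0, 44.0]]
z med 0.1237
-60 48 zmax [-22.1 -22.  -21.6] x -22.0 21.0
-50 107 zmax [-22.4 -22.3 -21.6] x -22.0 22.0
-40 176 zmax [-22.7 -22.4 -21.8] x -22.0 20.0
-30 62 zmax [-22.4 -22.3 -22.1] x -21.0 20.0
-20 26 zmax [-22.5 -22.5 -22.4] x -22.0 11.0
-10 15 zmax [-23.2 -22.9 -22.4] x -21.0 -4.0
0 17 zmax [-22.4 -22.2 -22.1] x -21.0 18.0
10 18 zmax [-22.9 -22.8 -22.2] x -22.0 -2.0
20 112 zmax [-22.6 -21.9 -20.9] x -21.0 12.0
30 31 zmax [-22.4 -22.3 -22. ] x -21.0 6.0
40 16 zmax [-22.9 -22.8 -22.4] x -21.0 4.0
50 18 zmax [-22.8 -22.5 -21.8] x -21.0 -5.0
tcp px 347 197
```

View pics/side6.png

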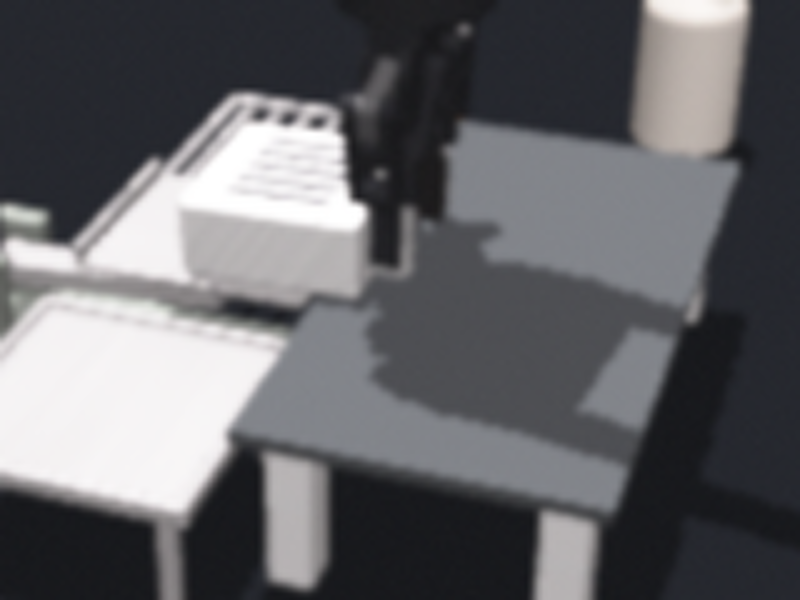

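View pics/top6.png

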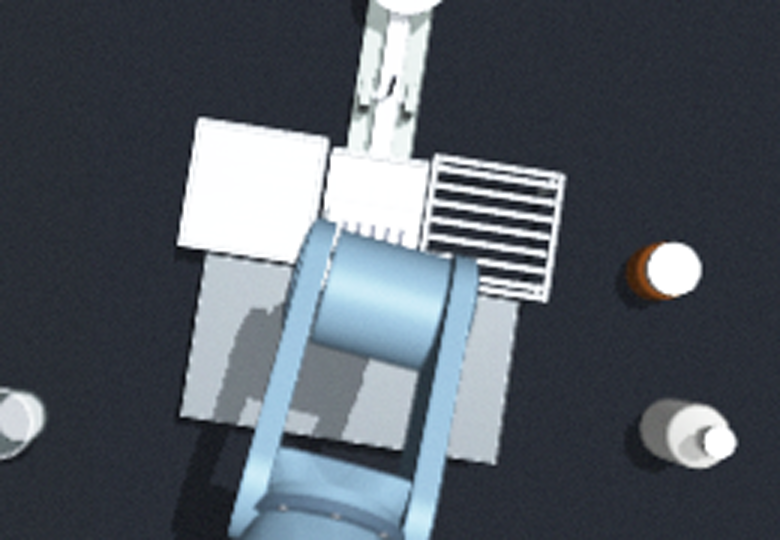

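Call:
play_rows:
  deltas:
    - [50,[5,0,0],[0,0,0]]
    - [50,[10,0,0],[0,0,0]]
    - [50,[15,0,0],[0,0,0]]
    - [50,[20,0,0],[0,0,0]]
    - [50,[25,0,0],[0,0,0]]
    - [50,[29,0,0],[0,0,0]]
    - [50,[33,0,0],[0,0,0]]
    - [50,[37,0,0],[0,0,0]]
    - [50,[41,0,0],[0,0,0]]
    - [50,[43,0,0],[0,0,0]]

```text
time_s: 13.1
tcp_pos: [0.6023, -0.041, 0.0623]
eef_rot: [-0.0, 0.997, -0.082, 0.001]
contact_force: [-1.9, -0.3, 0.1]
opening: 0.05
```

```bash
python3 -c "
from h import *
go(-55,0,61,0);cart(None,.118,.095);tips('side','side7')"
```

```text
t 13.1 station [-53.1  -0.6] z 62.3 F [-1.9 -0.3  0.1] op 50.0
delta [-1.9 -0.6  1.2] rot [-0.001 -0.003 -0.004]
cart centre st [39.9 -5.7] size [79.8 16.7] yaw rel deg -0.7
[[31.0, -45.0], [48.0, -46.0], [49.0, 34.0], [32.0, 34.0]]
z med 0.123
-60 26 zmax [0.5 1.2 1.2] x -22.0 21.0
-50 121 zmax [-18.2 -17.9 -17.5] x -21.0 22.0
-40 157 zmax [-20.2 -19.8 -19.1] x -22.0 22.0
-30 66 zmax [-19.9 -19.8 -18.5] x -22.0 21.0
-20 25 zmax [-20.3 -20.  -18.7] x -22.0 11.0
-10 17 zmax [-20.5 -20.3 -20.2] x -22.0 11.0
0 12 zmax [-21.3 -20.5 -19.5] x -21.0 -3.0
10 18 zmax [-20.8 -20.  -18.7] x -22.0 3.0
20 130 zmax [-20.2 -19.9 -19.6] x -21.0 12.0
30 28 zmax [-21.1 -20.5 -20.3] x -20.0 10.0
40 19 zmax [-20.6 -20.5 -18.8] x -21.0 12.0
50 11 zmax [-1.2  2.5  6.6] x -21.0 6.0
tcp px 330 194
```

View pics/side7.png

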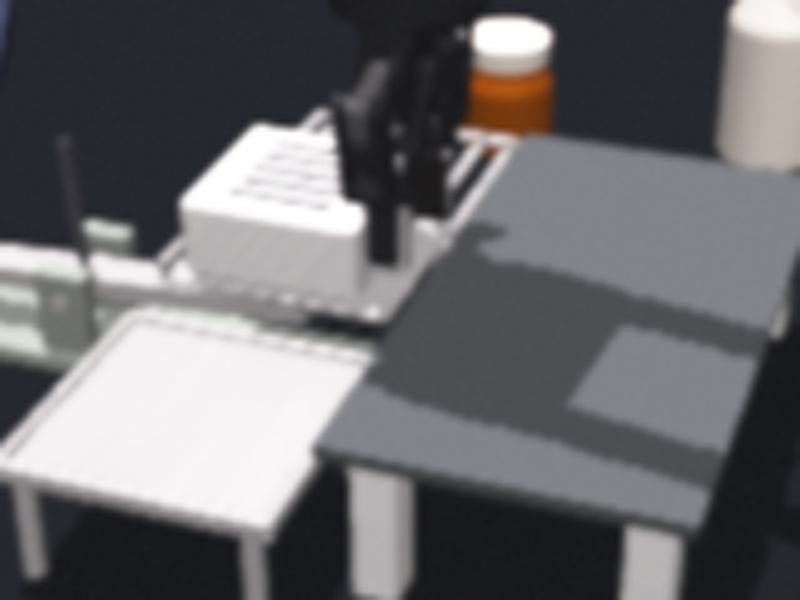

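Call:
play_rows:
  deltas:
    - [50,[-8,0,0],[0,0,0]]
    - [50,[-20,0,0],[0,0,0]]
    - [50,[-35,0,0],[0,0,0]]
    - [50,[-40,0,-30],[0,0,0]]
    - [50,[-50,0,-60],[0,0,0]]
    - [50,[-80,0,-90],[0,0,0]]
    - [50,[-110,0,-100],[0,0,0]]
    - [50,[-130,0,-100],[0,0,0]]
    - [50,[-130,0,-100],[0,0,0]]
    - [50,[-130,0,-100],[0,0,0]]

```text
time_s: 14.45
tcp_pos: [0.4742, -0.0199, 0.162]
eef_rot: [-0.0, 0.997, -0.082, 0.002]
contact_force: [0.4, -0.3, -0.1]
opening: 0.0498
```

Call:
play_rows:
  deltas:
    - [50,[0,0,0],[0,0,0]]
    - [50,[0,0,0],[0,0,0]]
    - [50,[0,0,0],[0,0,0]]
    - [50,[0,0,0],[0,0,0]]
    - [50,[0,0,0],[0,0,0]]
    - [50,[0,0,0],[0,0,0]]
    - [50,[0,0,0],[0,0,0]]
    - [50,[0,0,0],[0,0,0]]
    - [50,[0,0,0],[0,0,0]]
    - [50,[0,0,0],[0,0,0]]

```text
time_s: 15.7
tcp_pos: [0.4741, -0.0199, 0.162]
eef_rot: [-0.0, 0.997, -0.082, 0.002]
contact_force: [-0.3, 0.1, -0.5]
opening: 0.0495
```

```bash
python3 -c "
from h import *
go(3,0,150,1.5708);cart('top8',.115,.095)
p,d=capture('side');C=cloud('side',d)*1000;S=st(C)
k=(abs(S[...,0])<42)&(abs(S[...,1])<42)&(C[...,2]>95)&(C[...,2]<140)&(d>0);print('side z top',np.percentile(C[k][:,2],[10,50,90]))
c=p[120:260,190:400];cv2.imwrite('pics/side8.png',cv2.resize(c,None,fx=3.8,fy=3.8,interpolation=cv2.INTER_CUBIC)[:,:,::-1])"
```

```text
t 15.7 station [-1.83e+02 -1.00e-01] z 162.0 F [-0.3  0.1 -0.5] op 49.5
delta [185.9  -0.9  12.8] rot [ 0.003 -0.004 -1.575]
cart centre st [ 2.7 -1.4] size [90.4 92.1] yaw rel deg -0.0
[[-43.0, -47.0], [49.0, -47.0], [49.0, 44.0], [-43.0, 44.0]]
z med 0.1232
side z top [105.15115151 123.40897169 124.73738009]
```

View pics/side8.png

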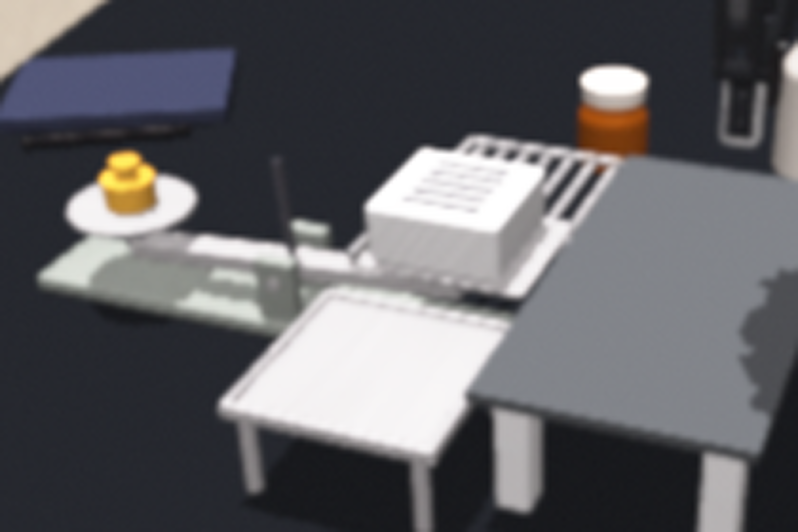

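View pics/top8.png

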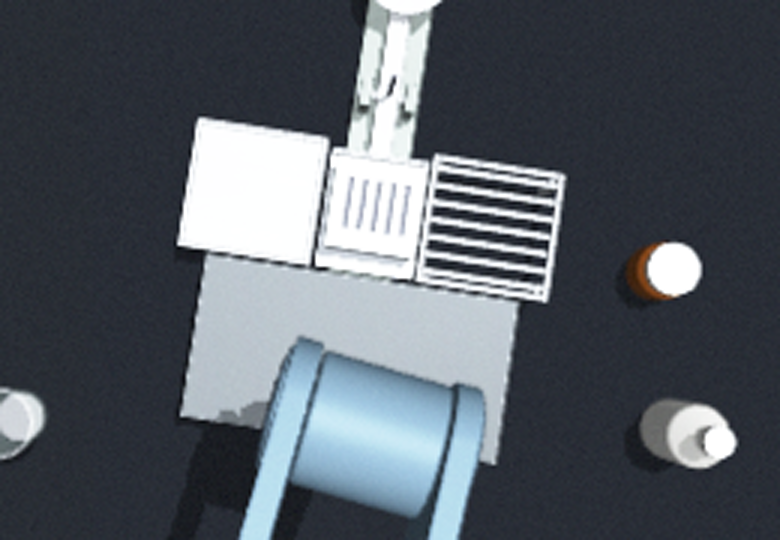

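The cartridge top is at 123.3 mm in the top view and 123.4 mm in the side view. That puts the pan at its up stop (83 mm) about 2 s after I let go, so the cartridge is lighter than the reference: dry, and it goes to the solid tray on the left.

```bash
python3 -c "
from h import *
go(3,-82,162,1.5708)"
```

```text
t 15.8 station [-1.83e+02 -1.00e-01] z 162.0 F [-0.2  0.2  0.1] op 50.1
delta [186.3  81.    0.8] rot [ 0.003 -0.004 -1.575]
```

Call:
play_rows:
  deltas:
    - [50,[15,15,-10],[0,0,-0.17]]
    - [50,[35,30,-10],[0,0,-0.34]]
    - [50,[55,45,-10],[0,0,-0.51]]
    - [50,[80,60,-10],[0,0,-0.68]]
    - [50,[105,75,-10],[0,0,-0.85]]
    - [50,[130,81,-10],[0,0,-1.02]]
    - [50,[155,81,-10],[0,0,-1.19]]
    - [50,[175,81,-10],[0,0,-1.36]]
    - [50,[186,81,-5],[0,0,-1.53]]
    - [50,[186,81,0],[0,0,-1.575]]

```text
time_s: 17.05
tcp_pos: [0.645, -0.1304, 0.1623]
eef_rot: [0.001, 0.761, 0.649, 0.002]
contact_force: [0.1, -0.3, 0.1]
opening: 0.0502
```

```bash
python3 -c "
from h import *
go(3,-82,61,1.5708)"
```

```text
t 17.05 station [  3.3 -82.1] z 162.3 F [ 0.1 -0.3  0.1] op 50.2
delta [  0.   -0.7 101.2] rot [ 0.004 -0.     0.003]
```

Call:
play_rows:
  deltas:
    - [50,[0,0,15],[0.002,0,0]]
    - [50,[0,0,30],[0.004,0,0]]
    - [50,[0,0,45],[0.004,0,0]]
    - [50,[0,0,60],[0.004,0,0]]
    - [50,[0,0,75],[0.004,0,0]]
    - [50,[0,0,86],[0.004,0,0]]
    - [50,[0,0,95],[0.004,0,0]]
    - [50,[0,0,101],[0.004,0,0]]
    - [50,[0,0,101],[0.004,0,0]]
    - [50,[0,0,101],[0.004,0,0]]

```text
time_s: 18.3
tcp_pos: [0.6458, -0.1306, 0.0618]
eef_rot: [0.0, 0.761, 0.649, 0.0]
contact_force: [0.4, 0.2, 0.0]
opening: 0.0503
```

```bash
python3 -c "
from h import *
go(3,66,61,1.5708);tips('side','side9')"
```

```text
t 18.3 station [  4.2 -82.1] z 61.8 F [0.4 0.2 0. ] op 50.3
delta [148.1  -0.8   0.9] rot [ 0.001 -0.     0.003]
-60 11 zmax [1.1 1.2 3.4] x -20.0 10.0
-50 3 zmax [-79.8 -77.5 -76.7] x 5.0 7.0
-40 66 zmax [0.5 1.1 1.8] x -22.0 15.0
-30 18 zmax [-50.1 -48.7 -47.7] x 5.0 13.0
20 61 zmax [-44.3 -42.9 -40.1] x -12.0 13.0
30 27 zmax [-49.7 -49.1 -48.4] x 2.0 13.0
40 3 zmax [-79.2 -78.9 -78.5] x 6.0 8.0
50 1 zmax [-79.7] x 11.0 11.0
tcp px 320 176
```

View pics/side9.png

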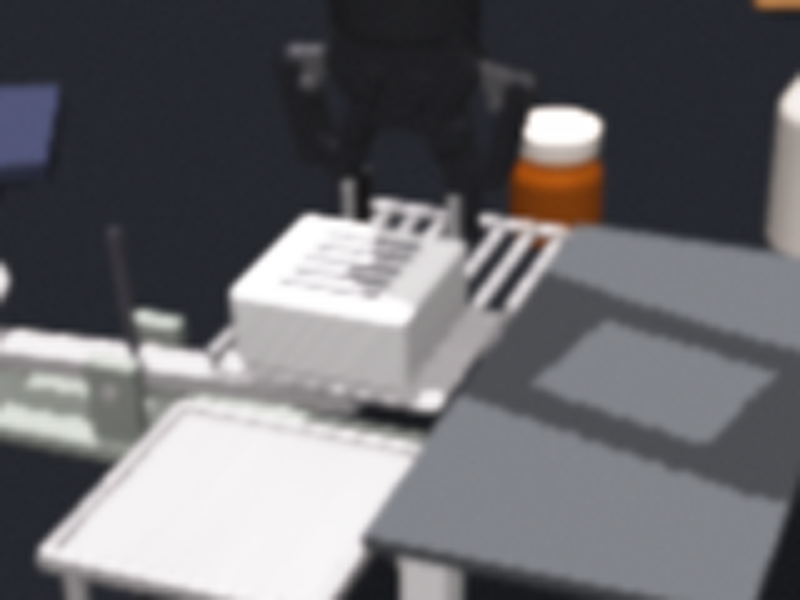

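Call:
play_rows:
  deltas:
    - [50,[9,0,0],[0,0,0]]
    - [50,[16,0,0],[0,0,0]]
    - [50,[21,0,0],[0,0,0]]
    - [50,[26,0,0],[0,0,0]]
    - [50,[32,0,0],[0,0,0]]
    - [50,[38,0,0],[0,0,0]]
    - [50,[44,0,0],[0,0,0]]
    - [50,[50,0,0],[0,0,0]]
    - [50,[55,0,0],[0,0,0]]
    - [50,[60,0,0],[0,0,0]]

```text
time_s: 19.6
tcp_pos: [0.6553, -0.071, 0.0619]
eef_rot: [0.0, 0.76, 0.649, 0.0]
contact_force: [0.3, -1.1, 1.3]
opening: 0.0499
```

```bash
python3 -c "
from h import *
go(3,66,61,1.5708);cart('top10',.123,.095);tips('side','side10')"
```

```text
t 19.6 station [  4.1 -21.8] z 61.9 F [ 0.3 -1.1  1.3] op 49.9
delta [87.8 -0.8  0.9] rot [ 0.001 -0.     0.003]
cart centre st [ 1.2 61.3] size [37.5 91.2] yaw rel deg 0.1
[[-44.0, 42.0], [47.0, 43.0], [47.0, 80.0], [-44.0, 80.0]]
z med 0.1232
-60 34 zmax [-21.2 -20.7 -20.2] x -21.0 21.0
-50 51 zmax [-21.  -21.  -20.9] x -22.0 21.0
-40 54 zmax [-21.9 -21.5 -20.6] x -22.0 22.0
-30 18 zmax [-61.7 -61.3 -61. ] x 7.0 21.0
-20 7 zmax [-61.9 -61.5 -61. ] x 14.0 21.0
-10 6 zmax [-61.6 -60.9 -60.7] x 14.0 21.0
0 8 zmax [-61.7 -61.6 -60.7] x 14.0 22.0
10 4 zmax [-62.1 -61.8 -61.3] x 16.0 19.0
20 54 zmax [-54.2 -53.6 -50.8] x -12.0 21.0
30 27 zmax [-60.4 -59.  -57.7] x 5.0 21.0
40 5 zmax [-76.9 -76.1 -60.9] x 4.0 13.0
tcp px 312 186
```

View pics/side10.png

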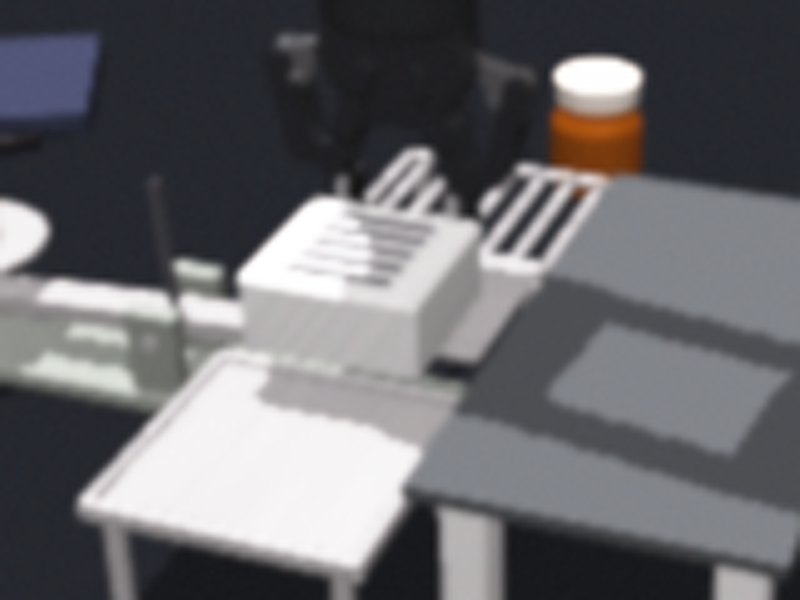

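Call:
play_rows:
  deltas:
    - [50,[5,0,0],[0,0,0]]
    - [50,[10,0,0],[0,0,0]]
    - [50,[15,0,0],[0,0,0]]
    - [50,[20,0,0],[0,0,0]]
    - [50,[25,0,0],[0,0,0]]
    - [50,[30,0,0],[0,0,0]]
    - [50,[35,0,0],[0,0,0]]
    - [50,[40,0,0],[0,0,0]]
    - [50,[45,0,0],[0,0,0]]
    - [50,[50,0,0],[0,0,0]]

```text
time_s: 20.95
tcp_pos: [0.6633, -0.0209, 0.062]
eef_rot: [0.0, 0.76, 0.65, 0.001]
contact_force: [0.3, -0.6, 1.2]
opening: 0.0503
```

```bash
python3 -c "
from h import *
go(3,67,61,1.5708);cart('top11',.11,.085);tips('side','side11')"
```

```text
t 20.95 station [ 3.9 29. ] z 62.0 F [ 0.3 -0.6  1.2] op 50.3
delta [38.1 -0.8  1. ] rot [ 0.001 -0.001  0.003]
cart centre st [  1.  122.7] size [20.8 89.2] yaw rel deg 0.2
[[-44.0, 112.0], [46.0, 112.0], [46.0, 133.0], [-44.0, 133.0]]
z med 0.0868
-60 43 zmax [-20.  -19.1 -18.4] x -21.0 20.0
-50 52 zmax [-20.6 -20.4 -20.1] x -21.0 22.0
-40 63 zmax [-21.3 -21.1 -20.9] x -22.0 20.0
-30 19 zmax [-60.  -59.  -58.3] x 5.0 22.0
-20 2 zmax [-62.8 -62.6] x 20.0 22.0
-10 4 zmax [-62.8 -62.6 -62.1] x 21.0 22.0
0 2 zmax [-62.8 -62.4] x 19.0 21.0
10 2 zmax [-63.5 -60.8] x 21.0 21.0
20 61 zmax [-50.5 -49.7 -47.6] x -11.0 21.0
30 25 zmax [-58.1 -56.9 -55.8] x 5.0 21.0
40 5 zmax [-78.2 -76.7 -76.1] x 4.0 9.0
50 1 zmax [-79.7] x 7.0 7.0
tcp px 305 196
```

View pics/side11.png

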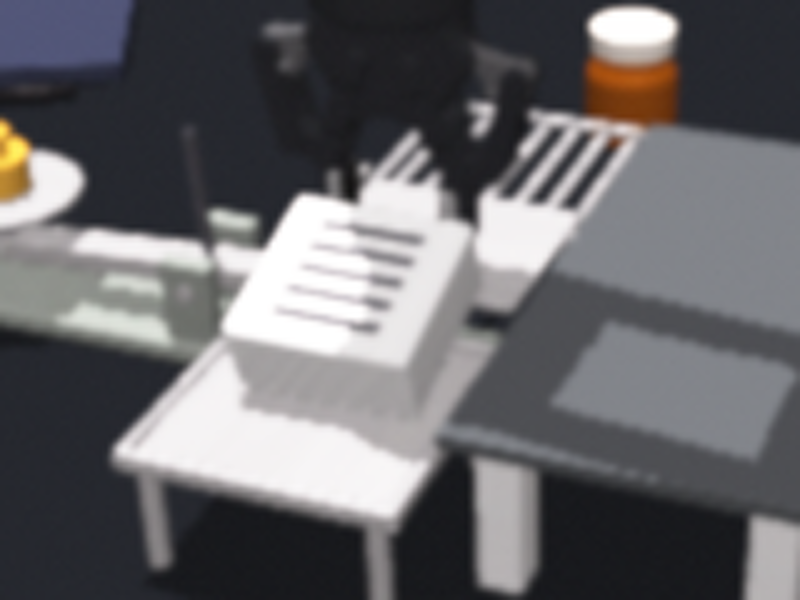

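View pics/top11.png

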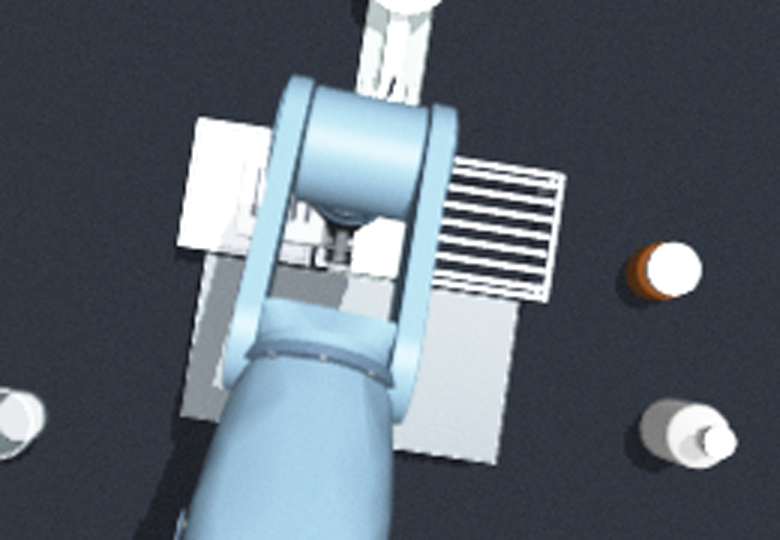

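Call:
play_rows:
  deltas:
    - [50,[4,0,0],[0,0,0]]
    - [50,[8,0,0],[0,0,0]]
    - [50,[12,0,0],[0,0,0]]
    - [50,[16,0,0],[0,0,0]]
    - [50,[20,0,0],[0,0,0]]
    - [50,[24,0,0],[0,0,0]]
    - [50,[28,0,0],[0,0,0]]
    - [50,[32,0,0],[0,0,0]]
    - [50,[35,0,0],[0,0,0]]
    - [50,[36,0,0],[0,0,0]]

```text
time_s: 22.3
tcp_pos: [0.6687, 0.0154, 0.0618]
eef_rot: [-0.0, 0.76, 0.65, 0.001]
contact_force: [-0.4, -0.9, -0.0]
opening: 0.0499
```

```bash
python3 -c "
from h import *
go(3,67,61,1.5708);tips('side','side12')
p,d=capture('side');C=cloud('side',d)*1000;S=st(C)
k=(abs(S[...,0])<70)&(S[...,1]>50)&(S[...,1]<200)&(C[...,2]>90)&(C[...,2]<116)&(d>0);print(np.percentile(C[k][:,2],[10,50,90]),S[k].min(0),S[k].max(0))"
```

```text
t 22.3 station [ 3.5 65.7] z 61.8 F [-0.4 -0.9 -0. ] op 49.9
delta [ 1.3 -0.5  0.8] rot [ 0.001 -0.001  0.004]
-60 33 zmax [1.  1.  1.3] x -21.0 21.0
-50 61 zmax [1.1 1.7 3.3] x -21.0 21.0
-40 108 zmax [-1.6  0.1  1.4] x -22.0 21.0
-30 44 zmax [-22.2 -20.8 -20.7] x -22.0 22.0
-20 10 zmax [-38.5 -38.4 -21.6] x -18.0 20.0
-10 14 zmax [-21.4 -20.5 -20.2] x -21.0 21.0
0 15 zmax [-21.7 -21.5 -20.5] x -22.0 21.0
10 15 zmax [-21.7 -21.6 -20.6] x -22.0 20.0
20 119 zmax [-22.2 -21.2 -21. ] x -19.0 21.0
30 47 zmax [-22.8 -21.5 -20.9] x -21.0 21.0
40 10 zmax [-39.5 -22.1 -20.7] x -18.0 18.0
50 10 zmax [-22.  -20.9 -20.7] x -22.0 -15.0
tcp px 299 203
[ 95.99150605 101.3573189  102.92234024] [-43.71797544  54.6753449 ] [ 46.672739   169.04882492]
```

View pics/side12.png

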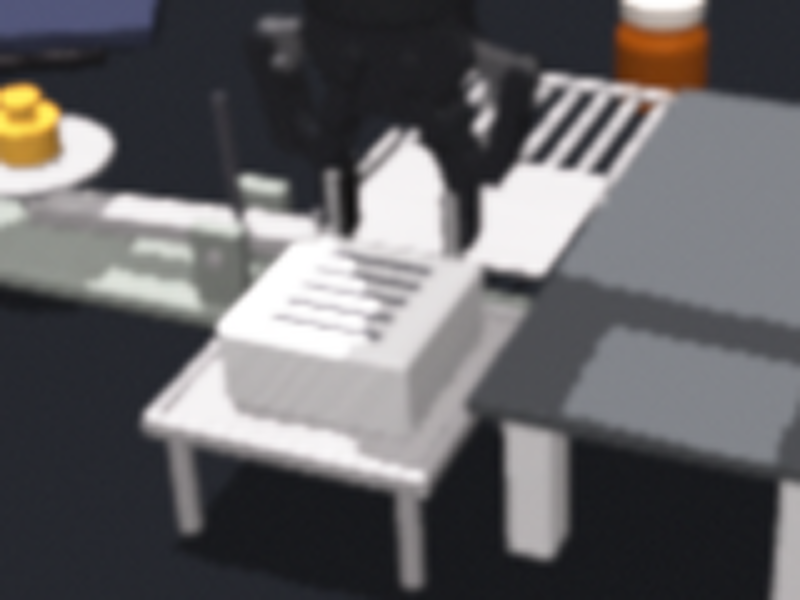

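It dropped flat: the top is at 101.4 mm and the far edge at y ≈ 169. Now I back off and rise.

Call:
play_rows:
  deltas:
    - [50,[-6,0,0],[0,0,0]]
    - [50,[-18,0,0],[0,0,0]]
    - [50,[-30,0,0],[0,0,0]]
    - [50,[-35,0,-25],[0,0,0]]
    - [50,[-35,0,-60],[0,0,0]]
    - [50,[-40,-40,-100],[0,0,0]]
    - [50,[-50,-90,-120],[0,0,0]]
    - [50,[-50,-140,-120],[0,0,0]]
    - [50,[-50,-190,-120],[0,0,0]]
    - [50,[-50,-220,-120],[0,0,0]]

```text
time_s: 23.65
tcp_pos: [0.4414, -0.0001, 0.1815]
eef_rot: [-0.0, 0.76, 0.649, 0.001]
contact_force: [0.7, -0.4, 0.2]
opening: 0.05
```

Call:
play_rows:
  deltas:
    - [50,[0,0,0],[0,0,0]]
    - [50,[0,0,0],[0,0,0]]
    - [50,[0,0,0],[0,0,0]]
    - [50,[0,0,0],[0,0,0]]
    - [50,[0,0,0],[0,0,0]]
    - [50,[0,0,0],[0,0,0]]
    - [50,[0,0,0],[0,0,0]]
    - [50,[0,0,0],[0,0,0]]
    - [50,[0,0,0],[0,0,0]]
    - [50,[0,0,0],[0,0,0]]

```text
time_s: 24.9
tcp_pos: [0.4414, -0.0001, 0.1815]
eef_rot: [-0.0, 0.76, 0.649, 0.001]
contact_force: [-0.1, -1.1, 0.2]
opening: 0.0502
```

```bash
python3 -c "
from h import *
go(0,0,150,0);cart('top13',.101,.09)
p,d=capture('top');C=cloud('top',d)
for nm,(u0,u1,v0,v1) in dict(jar=(425,460,195,225),bottle=(425,470,248,280),beaker=(200,240,245,278)).items():
    q=C[v0:v1,u0:u1].reshape(-1,3);q=q[(q[:,2]>.03)&(q[:,2]<.2)]
    print(nm,len(q),q.min(0).round(3),q.max(0).round(3))
p,d=capture('side');cv2.imwrite('pics/side13.png',cv2.resize(p[100:280,180:420],None,fx=3.3,fy=3.3)[:,:,::-1])"
```

```text
t 24.9 station [-218.5   14.2] z 181.5 F [-0.1 -1.1  0.2] op 50.2
delta [-14.9 218.4  31.7] rot [-0.    -0.002  1.574]
cart centre st [  1.4 122.5] size [89.9 90.4] yaw rel deg 0.3
[[-43.0, 77.0], [47.0, 78.0], [46.0, 168.0], [-44.0, 167.0]]
z med 0.1011
jar 334 [ 0.568 -0.383  0.031] [ 0.626 -0.327  0.08 ]
bottle 490 [ 0.399 -0.4    0.032] [ 0.459 -0.339  0.154]
beaker 298 [0.414 0.291 0.03 ] [0.48  0.359 0.094]
```

View pics/top13.png

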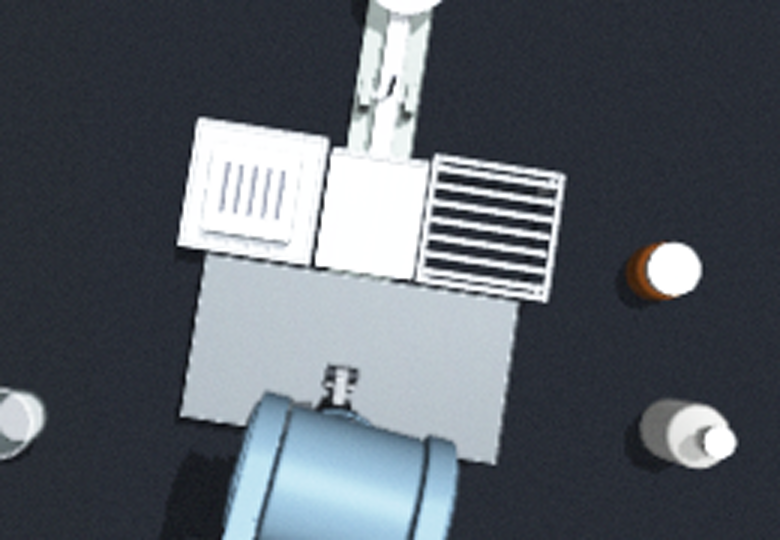

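View pics/side13.png

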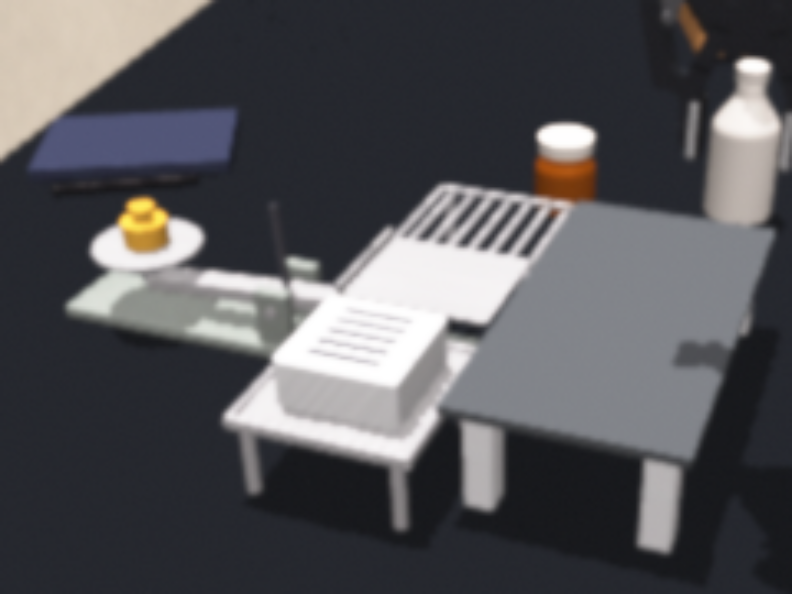

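The cartridge lies flat inside the tray's rim, with its top at 101 mm and its centre at station (1.4, 122.5). The bystanders haven't moved and the arm is clear, so I'm handing in.

```bash
python3 -c "
from plant import order
print(order.hand_in())"
```

```text
the job is handed in; nothing more can be done
None
```

The cartridge weighed lighter than the brass reference, so it is still dry. It now lies flat inside the rim of the solid tray, and I handed the job in at about 25 s.

- **Weighing:** I squared the cartridge up on the deck with two fingers and slid it onto the pan. I then let go and waited about 2 s with nothing touching it. Its top stayed at 123.3 mm in the top view and 123.4 mm in the side view, so the pan was still at its up stop.
- **Placing:** I pushed it off the left side of the pan onto the tray. It tipped over the pan's edge, dropped flat and stayed right side up.
- **Last check:** The cartridge's top is at 101 mm, level with lying on the tray floor at 61 mm. Its centre is at station (1.4, 122.5) mm, turned 0.3°, with at least 10 mm to the inner rim on every side. The beaker, bottle and jar measure the same as at the start, within about 2 mm. The arm is clear, and the contact forces I read stayed below about 3 N.
- **Disagreement:** The cameras showed the fingertips 30–34 mm higher than the reported TCP, with the fingers 50 mm open. The notes allow 13 mm at most. I trusted the cameras and set the pushing heights from them.

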